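# Clear the repair bench into its trays

## Robot

A 6-joint arm with a two-finger parallel gripper is mounted at the origin on a cart in front of the work surface, level with it; the furniture and walls round the work are solid. World frame = base frame: x ahead of the robot, y to its left, z up, the work surface at z = 0. Lengths are in m, angles in rad, forces in N, time in s.
With the tool pointing down it reaches from about 0.3 to 0.875 m from the base axis. Payload 4.2 kg.
Tool frame: the origin (TCP) lies between the finger pads; the fingertips stand bot.nose_length ahead of it and the grasp point (between the pads) lies 5 mm behind it (bot.nose_length is the distance from the TCP to the fingertips, in m); z points along the fingers, y is the line along which they close (so a half turn about z gives the same grasp; the last joint's range is limited). The gripper opens to 85 mm and grips with 20 to 120 N. Pads are 22 mm wide; open, the fingers measure 114 mm over their backs; the gripper's body (76 mm by 85 mm) begins 54 mm behind the grasp point. The pads swing forward as they close: fully open they stand 13 mm farther back than shut.
Start: joints at [-1.245, 0.32, 1.565, -0, 1.257, -0.02], TCP at [0.195, -0.541, 0.245] pointing down, gripper open.
Joint ranges: [-3.11, 3.11], [-0.84, 2.01], [0.21, 2.61], [-1.34, 4.49], [0.05, 2.63], [-2.56, 2.56]. Speed limits (rad/s): [2.57, 2.57, 3.14, 3.14, 3.14, 3.14].

## Interface

Orientations are given as a rotation vector (axis times angle).
In Python, from station import bot, effector, readout, imaging, spotter gives the robot as it stands. The module is installed in compiled form; this text tells all that it offers. Calls block until the motion is done:
- bot.move_pose(position, orientation): joint-space move of the TCP to a pose.
- bot.line_to(position, ori=None, vel=0.15, stop_force=None): straight line of the TCP; ori=None keeps the orientation; vel is the mean speed in m/s. With stop_force (N) it stops when the force on the tool has changed by that much, and returns True; else False.
- bot.move_j(angles): joint-space move.
- effector.grip(opening): finger opening in m; the grip force is fixed at half the most; returns when the fingers have stopped.
- bot.hold(seconds).
- bot.inverse_kinematics(position, orientation): joint angles nearest the present ones, or None.
- readout.observe(): the state.
- imaging.capture(name): name is "scene" or "top" or "wrist"; returns a dict with "frame" (480x640x3 uint8, red, green, blue), "mtx" (3x3 intrinsics, pixels), "xyz" and "rotation" of the camera in the world. Camera axes: x right, y down, z forward; pixel columns grow to the right and rows downward; lengths in m; the calibration is good to about 2 mm. The wrist camera is an equidistant fisheye: a pixel r from the principal point sees the ray r / f radians off the axis. A picture is of the moment at which its call begins. There is no depth.
A pose or a line that the arm cannot do raises bot.Unreachable and nothing moves.
- bot.finish_job(): hands the job in; it is judged then, once.
Trained networks look in the newest picture that a camera, given by its name, has taken for a name from the list of things; names that differ only in an ending like _2 or _b are one class to them, and where a whole thing is asked for, a point or a joint stands for the part that bears it (a point fixed in the world has none). Each returns a list of dicts, best first, with "score" (0 to 1); they miss things now and then, are a little off and sometimes report something else, mostly with a low value. They report only what shows in the picture. A call takes as long as a camera call. They do not tell look-alikes from the thing itself.
- spotter.trace(label, camera): "region" (480x640 bool, what is visible of it) and "box" ([left, top, right, bottom] in pixels, round what is visible of it).
- spotter.pinpoint(label, camera): "at" ([column, row] in pixels: a listed point, or the origin of a listed thing).
The state is a dict: "clock": time; "qpos": joint angles; "qvel": joint speeds; "tau": joint torques, N m; "tcp_pos": TCP position; "eef_rot": TCP orientation; "force": force on the tool from outside, world axes, zero at the start; "ft_torque": the same for the moment, N m; "grip_width": finger opening in m; "grasp_force": force on a finger pad.
Only numpy, scipy, OpenCV 4.12 (cv2) and the standard library are available. Lean on these libraries where they do the work, as an engineer would, in place of code of your own. Each camera call takes 0.05 s, during which the arm holds its last target. There are 200 camera calls.

## Task

Sort the four things left out on the desk into the three grey metal trays: lay the flux syringe flat and lengthwise in the middle of the long narrow tray, stand the white jar and the black glue bottle upright side by side in the wide rectangular tray, and set the solder reel flat in the round dish. Put each down without dropping it, keep the jar and the bottle upright all the way, and leave the mouse, the red suction cup and the yellow note pad where they are.

Things in the scene. Friction and masses are not known exactly. Their poses are not given: they have to be found in the camera images.
- syringe_mid (a point): Loose cream flux syringe lying on the desk, 120 mm long; its barrel, about 74 mm long in the middle, is a round rod 16 mm thick; finger flange 24 mm wide and 16 mm high, 31 mm from the point on the +y side; thin needle at the -y end, plunger at the +y end; 18 g. The point is at its mid-length on the barrel axis, 8 mm above what it lies on; y axis along the syringe. Grip it across the barrel at or near the point; keep clear of the flange.
- jar_mid (a point): Loose white screw-topped jar, upright, 44 mm diameter, 45 mm high; the point is at its centre, 22.5 mm above its base; z axis up.
- glue_mid (a point): Loose black glue bottle with a pointed cap, upright, 32 mm diameter, 78 mm high (straight body, 32 mm wide, up to about 50 mm); the point is at its centre, 39 mm above its base; z axis up.
- reel_mid (a point): Loose reel of solder wire lying flat (axle upright), black flanges 52 mm diameter, 30 mm high; the point is at its centre, 15 mm above its base; z axis up. Grip it by the flanges.
- long_tray: Long narrow grey metal tray, open on top, fixed to the desk: outside 76 x 172 x 12 mm, walls 3 mm, floor 3 mm thick, so inside 70 x 166 mm and the rim 9 mm above the floor. Origin at the centre of its underside on the desk; its y axis runs along the long side.
- bottle_tray: Wide rectangular grey metal tray, open on top, fixed to the desk: outside 96 x 136 x 16 mm, walls 3 mm, floor 3 mm thick, so inside 90 x 130 mm and the rim 13 mm above the floor. Origin at the centre of its underside on the desk; its y axis runs along the long side.
- reel_dish: Round grey metal dish, open on top, fixed to the desk: outside 98 mm diameter, 12 mm high, wall 3 mm, floor 3 mm thick, inside about 90 mm diameter. Origin at the centre of its underside on the desk.
- pointer: Bystander: black computer mouse, 110 x 65 x 38 mm, loose; origin at the centre of its underside. Leave it alone.
- lifter: Bystander: red suction cup with a wire ring, 55 mm diameter, 45 mm high, loose; origin at the centre of its underside. Leave it alone.
- notes: Bystander: yellow note pad, 50 x 50 x 10 mm, loose; origin at the centre of its underside. Leave it alone.
Mind the look-alikes: they are no part of the job. What is meant by the part that bears reel_mid is not purple, and is the larger of those in its own colour. Of the things like the part that bears glue_mid, leave any that is purple; of the rest the larger one is meant.

How it is judged:
By the outcome, as a careful person would: the job done as asked, in the order asked, and still so for the second after the job is handed in, with the robot touching nothing.
It also fails if it takes over 102 s, if anything falls off the work surface, if the arm or the gripper's body presses on something with over 40 N, if the wrist force passes 120 N, or if a joint passes its speed limit or range.

## Working session

There is one attempt and no reset: what is moved stays moved. The work goes in short steps, each a Python script; the robot and the scene stay as the last script left them, time stands still between calls to the robot, and variables do not carry over. Pictures are saved under pics/ and viewed, at most 14 in all, crops included, and the job is handed in when it is done.

```bash
mkdir -p pics; ls
cat > h.py <<'E'
import numpy as np, cv2
from station import bot, effector, readout, imaging, spotter
from scipy.spatial.transform import Rotation as R
NAMES=["syringe_mid","jar_mid","glue_mid","reel_mid","long_tray","bottle_tray","reel_dish","pointer","lifter","notes"]
def rotm(c):
    r=np.array(c["rotation"],float)
    return r if r.shape==(3,3) else R.from_rotvec(r).as_matrix()
def ray(c,uv,fish=False):
    K=np.array(c["mtx"]); x=(uv[0]-K[0,2])/K[0,0]; y=(uv[1]-K[1,2])/K[1,1]
    if fish:
        t=np.hypot(x,y); d=np.array([x/t*np.sin(t),y/t*np.sin(t),np.cos(t)]) if t>1e-9 else np.array([0,0,1.])
    else: d=np.array([x,y,1.])
    d=rotm(c)@d; return np.array(c["xyz"],float),d/np.linalg.norm(d)
def onz(c,uv,z,fish=False):
    o,d=ray(c,uv,fish); return o+d*(z-o[2])/d[2]
def tri(rays):
    A=np.zeros((3,3));b=np.zeros(3)
    for o,d in rays:
        P=np.eye(3)-np.outer(d,d);A+=P;b+=P@o
    p=np.linalg.solve(A,b)
    return p,max(np.linalg.norm((np.eye(3)-np.outer(d,d))@(p-o)) for o,d in rays)
def save(c,n): cv2.imwrite(n,cv2.cvtColor(c["frame"],cv2.COLOR_RGB2BGR))
E
python3 - <<'E'
from h import *
np.set_printoptions(precision=3,suppress=True)
print(bot.nose_length, readout.observe())
Z=dict(syringe_mid=.008,jar_mid=.0225,glue_mid=.039,reel_mid=.015)
for cam in["scene","top","wrist"]:
    c=imaging.capture(cam); save(c,f"pics/{cam}0.png"); print(cam,c["xyz"],np.array(c["mtx"])[:2].ravel())
    if cam=="wrist": continue
    for n in NAMES:
        print(n,[(round(d["score"],2),np.round(d["at"]),onz(c,d["at"],Z.get(n,0))[:2]) for d in spotter.pinpoint(n,cam)[:4]])
E
```

```text
pics
0.014 {'clock': 0.0, 'qpos': array([-1.245,  0.32 ,  1.566, -0.   ,  1.257, -0.02 ]), 'qvel': array([-0.001,  0.001, -0.   , -0.002,  0.001, -0.001]), 'tau': array([  0.002, -41.551, -23.417,   0.   ,   0.008,  -0.   ]), 'tcp_pos': array([ 0.195, -0.541,  0.244]), 'eef_rot': array([-3.093, -0.54 ,  0.   ]), 'force': array([-0.14 , -0.904,  0.651]), 'ft_torque': array([ 0.006, -0.036,  0.013]), 'grasp_force': 0.0, 'grip_width': 0.08553363487659503}
scene [-0.149  0.725  0.5  ] [541.948   0.    318.313   0.    541.948 230.363]
syringe_mid [(0.62, array([386., 207.]), array([ 0.445, -0.331])), (0.38, array([346., 200.]), array([ 0.55 , -0.312]))]
jar_mid [(0.64, array([368., 209.]), array([ 0.456, -0.266]))]
glue_mid [(0.98, array([339., 223.]), array([ 0.444, -0.131])), (0.68, array([311., 216.]), array([ 0.514, -0.127])), (0.56, array([302., 225.]), array([ 0.503, -0.08 ]))]
reel_mid [(0.82, array([250., 298.]), array([0.42 , 0.168])), (0.81, array([162., 277.]), array([0.601, 0.208])), (0.66, array([203., 288.]), array([0.508, 0.193]))]
long_tray [(0.64, array([346., 200.]), arr
[... 847 characters left out ...]
184.]), array([0.604, 0.207])), (0.83, array([185., 227.]), array([0.513, 0.197])), (0.77, array([201., 266.]), array([0.434, 0.161]))]
long_tray [(0.64, array([439., 205.]), array([ 0.565, -0.325]))]
bottle_tray [(0.76, array([250., 195.]), array([0.586, 0.069]))]
reel_dish [(0.77, array([343., 175.]), array([ 0.63 , -0.125]))]
pointer [(0.7, array([175., 327.]), array([0.315, 0.211])), (0.48, array([451., 260.]), array([ 0.449, -0.345])), (0.17, array([375., 322.]), array([ 0.325, -0.186]))]
lifter [(0.73, array([374., 322.]), array([ 0.325, -0.185]))]
notes [(0.58, array([428., 325.]), array([ 0.319, -0.294]))]
wrist [ 0.267 -0.515  0.374] [371.648   0.    315.121   0.    371.648 239.038]
```

View pics/top0.png

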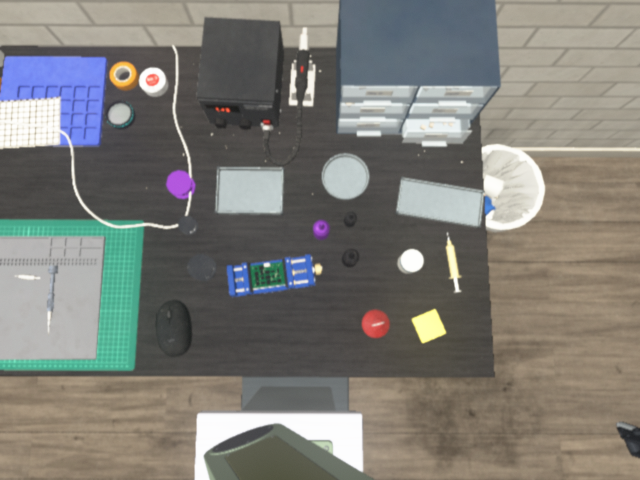

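View pics/scene0.png

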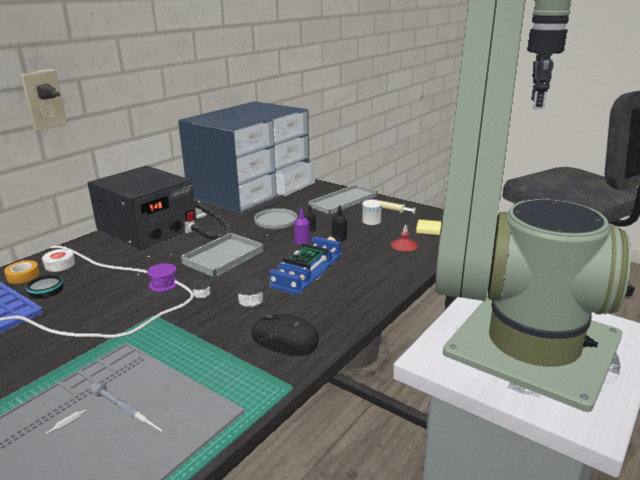

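The top view shows:
- syringe (452,262), jar (410,261), note pad (429,326), suction cup (376,323)
- large black bottle (350,258), with a small black decoy at (350,219) and a purple one at (320,229)
- large black reel (201,267), with a small black decoy at (188,226) and a purple one at (181,184)
- long tray (440,201), wide tray (250,190), dish (345,176)

The scene view agrees. Next I'll measure with wrist views.

```bash
cat >> h.py <<'E'
def down(a):
    "tool down, closing line along angle a in the desk plane"
    y=np.array([np.cos(a),np.sin(a),0]);z=np.array([0,0,-1.]);x=np.cross(y,z)
    return R.from_matrix(np.column_stack([x,y,z])).as_rotvec()
E
python3 - <<'E'
from h import *
import pickle
np.set_printoptions(precision=4,suppress=True)
o=readout.observe(); M=R.from_rotvec(o["eef_rot"]).as_matrix(); a0=np.arctan2(M[1,1],M[0,1])
views=[]
def look(cam):
    c=imaging.capture(cam); det={}
    for n in NAMES:
        det[n]=([d["at"] for d in spotter.pinpoint(n,cam) if d["score"]>.3],[(d["score"],d["region"]) for d in spotter.trace(n,cam) if d["score"]>.3])
    views.append((cam,c,det))
for cam in("top","scene"): look(cam)
for i,(x,y) in enumerate([(.40,-.27),(.42,-.08),(.42,.10)]):
    cands=[]
    bot.move_pose([x,y,.27],down(np.pi/2+np.arctan2(y,x))); look("wrist"); save(views[-1][1],f"pics/w{i}.png")
    print(readout.observe()["clock"],readout.observe()["qpos"])
pickle.dump(views,open("v.pkl","wb"))
G=dict(syringe_mid=(.445,-.344,.008),jar_mid=(.451,-.258,.0225),glue_mid=(.44,-.134,.039),reel_mid=(.43,.163,.015),long_tray=(.565,-.325,0),bottle_tray=(.59,.066,0),reel_dish=(.622,-.128,0),lifter=(.32,-.184,0),notes=(.317,-.29,0),pointer=(.316,.21,0))
for n,g in G.items():
    rs=[];info=[]
    for i,(cam,c,det) in enumerate(views):
        best=None
        for uv in det[n][0]:
            r=ray(c,uv,cam=="wrist"); p=r[0]+r[1]*(g[2]-r[0][2])/r[1][2]; e=np.linalg.norm(p-g)
            if e<.035 and (best is None or e<best[0]): best=(e,r,p)
        if best: rs.append(best[1]);info.append((i,best[2][:2]))
    print(n,tri(rs) if len(rs)>1 else None,"wrist only",tri([r for r,(i,_) in zip(rs,info) if i>1]) if sum(i>1 for i,_ in info)>1 else None,[(i,p.round(3)) for i,p in info])
E
```

```text
5.7 [-0.6176  0.1573  1.7216  0.      1.2626 -1.5946]
7.5333 [-0.215   0.0677  1.8266 -0.      1.2473 -1.5977]
9.3333 [ 0.2072  0.0746  1.8189  0.      1.2481 -1.5974]
syringe_mid (array([ 0.4464, -0.3457,  0.0051]), np.float64(0.0018341480925222553)) wrist only (array([ 0.4443, -0.3448,  0.0081]), np.float64(0.00012322388980145105)) [(0, array([ 0.448, -0.345])), (1, array([ 0.444, -0.339])), (2, array([ 0.444, -0.345])), (3, array([ 0.444, -0.345]))]
jar_mid (array([ 0.4465, -0.2541,  0.0234]), np.float64(0.002801516663027319)) wrist only (array([ 0.445 , -0.2538,  0.026 ]), np.float64(0.00021748373291724242)) [(0, array([ 0.449, -0.253])), (1, array([ 0.446, -0.255])), (2, array([ 0.446, -0.254])), (4, array([ 0.446, -0.257]))]
glue_mid (array([ 0.4492, -0.1375,  0.0388]), np.float64(0.006499491898658578)) wrist only (array([ 0.452 , -0.135 ,  0.0393]), np.float64(0.0010321327813063732)) [(0, array([ 0.446, -0.141])), (1, array([ 0.442, -0.138])), (2, array([ 0.452, -0.135])), (3, array([ 0.451, -0.136])), (4, array([ 0.453, -0.135]))]
reel_mid (array([0.4337, 0.1585, 0.0111]), np
[... 1356 characters left out ...]
ay([ 0.325, -0.187])), (1, array([ 0.322, -0.188])), (2, array([ 0.324, -0.19 ])), (3, array([ 0.326, -0.189])), (4, array([ 0.324, -0.19 ]))]
notes (array([ 0.3161, -0.2929,  0.0039]), np.float64(0.006535476106493916)) wrist only (array([ 0.3189, -0.29  ,  0.0065]), np.float64(0.003231927409552177)) [(0, array([ 0.314, -0.294])), (1, array([ 0.316, -0.307])), (2, array([ 0.315, -0.291])), (3, array([ 0.32 , -0.293])), (4, array([ 0.321, -0.296]))]
pointer (array([ 0.313 ,  0.2129, -0.0024]), np.float64(0.0014191915697010168)) wrist only (array([ 0.3125,  0.2168, -0.0099]), np.float64(0.0003993153421321057)) [(1, array([0.311, 0.215])), (3, array([0.314, 0.21 ])), (4, array([0.313, 0.214]))]
```

Run:
```python
from h import *
import pickle
views=pickle.load(open("v.pkl","rb"))
G=dict(syringe_mid=(.445,-.344,.008),jar_mid=(.446,-.254,.045),glue_mid=(.451,-.135,.039),reel_mid=(.434,.157,.03),long_tray=(.569,-.325,.012),bottle_tray=(.594,.069,.016),reel_dish=(.626,-.127,.012))
for n,g in G.items():
    for i,(cam,c,det) in enumerate(views):
        if i==1: continue
        for s,m in det[n][1]:
            cs,_=cv2.findContours(m.astype(np.uint8),cv2.RETR_EXTERNAL,cv2.CHAIN_APPROX_NONE)
            if not cs: continue
            k=max(cs,key=cv2.contourArea)[:,0].astype(float)
            P=np.array([onz(c,p,g[2],cam=="wrist")[:2] for p in k])*1000
            r=cv2.minAreaRect(P.astype(np.float32)); 
            if np.hypot(*(np.array(r[0])/1000-g[:2]))<.04: print(n,i,round(s,2),np.round(r[0],1),np.round(r[1],1),round(r[2],1))
```

```text
syringe_mid 0 0.91 [ 437.7 -344.9] [102.2  20.7] 3.9
syringe_mid 2 0.97 [ 441.4 -342.5] [114.6  24.1] 9.9
syringe_mid 3 0.76 [ 438.1 -343.4] [101.8  18.6] 5.7
syringe_mid 4 0.47 [ 451.8 -335.3] [78.6 10.2] 4.7
jar_mid 0 0.77 [ 440.3 -251.9] [41.  49.8] 38.5
jar_mid 2 0.86 [ 440.2 -253. ] [43.1 48.5] 56.5
jar_mid 3 0.91 [ 438.8 -245.6] [40.8 63.6] 28.2
jar_mid 4 0.81 [ 440.2 -236.9] [41.2 76.8] 12.0
glue_mid 0 0.48 [ 448.5 -135.5] [31.3 35.5] 89.7
glue_mid 2 0.81 [ 446.3 -139. ] [46.4 32.2] 30.3
glue_mid 3 0.72 [ 448.4 -134.2] [30.8 41.9] 51.6
glue_mid 4 0.87 [ 449.  -132.6] [32.2 67.8] 24.4
reel_mid 0 0.62 [430.2 155.3] [58.  50.4] 65.4
reel_mid 2 0.73 [429.4 145. ] [76.7 50. ] 79.9
reel_mid 3 0.72 [428.  151.2] [68.  49.8] 64.1
reel_mid 4 0.62 [428.8 156.7] [56.  49.8] 33.9
long_tray 0 0.67 [ 568.3 -322.5] [174.9  78.7] 80.5
long_tray 2 0.55 [ 566.  -323.1] [173.5  84.2] 80.3
long_tray 3 0.92 [ 560.7 -352.6] [112.   81.9] 80.8
bottle_tray 0 0.88 [589.8  68.2] [101.7 137.9] 0.2
bottle_tray 2 0.7 [587.7  63.8] [145.5 104.9] 89.7
bottle_tray 3 0.96 [587.3  66.8] [143.6 106.4] 89.2
bottle_tray 4 0.83 [587.8  68.9] [137.3 104.9] 89.9
reel_dish 0 0.79 [ 621.6 -129.6] [94.7 93.3] 0.1
reel_dish 2 0.6 [ 621.4 -129.4] [100.7  97.8] 55.4
reel_dish 3 0.82 [ 621.2 -128.2] [97.9 99.9] 79.6
reel_dish 4 0.74 [ 619.9 -125.5] [95.5 99.7] 55.1
```

View pics/w0.png

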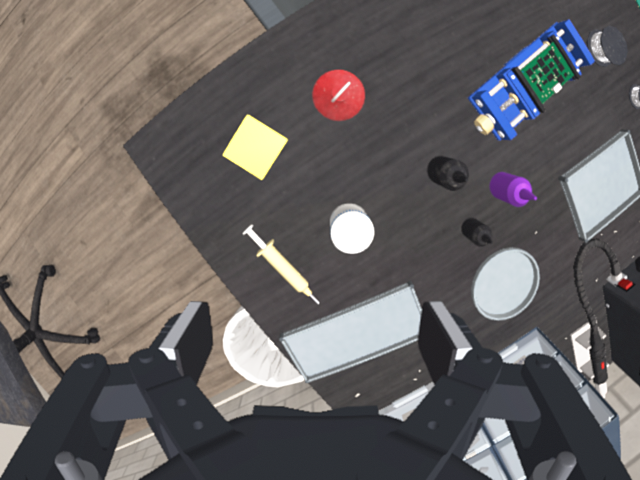

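View pics/w2.png

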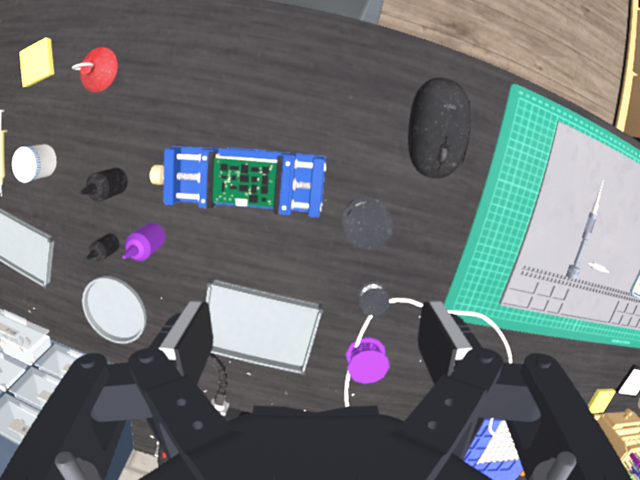

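The wrist views match the top view and the look-alikes are clear. Measured heights agree with the text: 8, 26, 39 and 16 mm. Next is the syringe axis, then the syringe pick.

```bash
cat >> h.py <<'E'
def pick(x,y,z,a,wopen,w,hover=.13,up=.2):
    o=down(a)
    effector.grip(wopen); bot.move_pose([x,y,hover],o)
    hit=bot.line_to([x,y,z],vel=.12,stop_force=15)
    effector.grip(w); s=readout.observe(); print("gripped",hit,s["tcp_pos"].round(4),s["grip_width"],s["grasp_force"],s["clock"])
    bot.line_to([x,y,up],vel=.15); s=readout.observe(); print("lifted",s["grip_width"],s["grasp_force"])
def place(x,y,z,a,wopen,up=.2,vel=.25,lift=.15):
    o=down(a)
    bot.line_to([x,y,up],o,vel=vel); bot.line_to([x,y,z+.012],vel=.12); bot.hold(.2)
    hit=bot.line_to([x,y,z-.0015],vel=.02,stop_force=4); s=readout.observe(); print("down",hit,s["tcp_pos"].round(4),s["force"])
    effector.grip(wopen); bot.hold(.2); bot.line_to([x,y,lift],vel=.12); print(readout.observe()["clock"])
E
python3 - <<'E'
from h import *
import pickle
views=pickle.load(open("v.pkl","rb")); cam,c,det=views[2]
t,p=[onz(c,q,.008,True) for q in((318,303),(248,230))]; ang=np.degrees(np.arctan2(*(t-p)[[1,0]])); print("click",ang,np.linalg.norm(t-p),(t+p)/2)
for i in(0,2,3):
    cam,c,det=views[i]; m=det["syringe_mid"][1][0][1]
    P=np.array([onz(c,(u,v),.008,cam=="wrist")[:2] for v,u in np.argwhere(m)]); P=P[np.hypot(*(P-[.4445,-.345]).T)<.035]
    d=cv2.fitLine(P.astype(np.float32),cv2.DIST_HUBER,0,.01,.01).ravel(); print(i,np.degrees(np.arctan(d[1]/d[0])),d[2:])
E
```

```text
click 6.995150354896948 0.1178090286523185 [ 0.44636077 -0.34355568  0.008     ]
0 6.349521 [ 0.44239938 -0.3433538 ]
2 7.1885314 [ 0.44413093 -0.3435896 ]
3 6.5722394 [ 0.4454071 -0.3429281]
```

Run:
```python
from h import *
r=np.radians
pick(.4445,-.3440,.0165,r(-83),.045,.008,up=.12)
c=imaging.capture("wrist"); save(c,"pics/s1.png")
```

```text
gripped False [ 0.4448 -0.3443  0.0174] 0.01311951610754403 58.80744159221649 13.325
lifted 0.0132054192000152 58.55877220630646
```

View pics/s1.png

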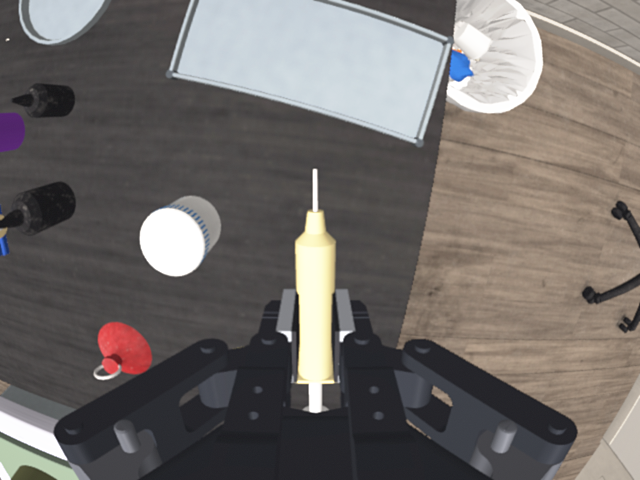

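The syringe is held straight between the pads: needle (315,170), barrel from (315,215) to (315,380). The long tray is free at the top of the picture. I'll place it.

Run:
```python
from h import *
r=np.radians
place(.568,-.324,.0195,r(-9.6),.030,up=.10,lift=.14,vel=.15)
bot.line_to([.50,-.324,.2],vel=.25)
c=imaging.capture("wrist"); save(c,"pics/s2.png")
m=[d for d in spotter.trace("long_tray","wrist")][:1]
print([(d["score"],onz(c,d["at"],.011,True)) for d in spotter.pinpoint("syringe_mid","wrist")])
P=np.array([onz(c,(u,v),.012,True)[:2] for v,u in np.argwhere(m[0]["region"])[::5]])*1000
print(m[0]["score"],cv2.minAreaRect(P.astype(np.float32)))
```

```text
down True [ 0.5678 -0.3239  0.0204] [-0.76710483 -0.43290977  3.55614002]
18.7833
[(0.67, array([ 0.5681639 , -0.32370686,  0.011     ]))]
0.63 ((569.3773803710938, -323.4745788574219), (173.71214294433594, 77.98133850097656), 79.90265655517578)
```

View pics/s2.png

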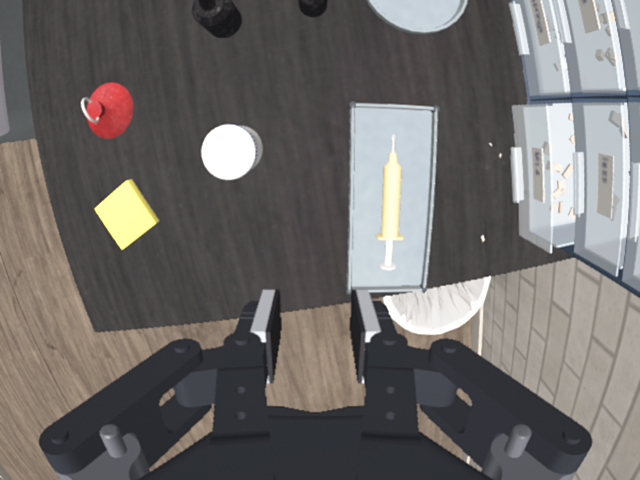

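The syringe lies flat, centred and lengthwise in the long tray (392,200). The jar is at (230,152). Next are the jar and the bottle.

Run:
```python
from h import *
pick(.445,-.254,.027,0,.064,.030)
c=imaging.capture("wrist"); save(c,"pics/j1.png")
place(.589,.038,.030,0,.056,vel=.2)
```

```text
gripped False [ 0.4456 -0.2544  0.0281] 0.04126720606595288 60.58423161506653 21.7333
lifted 0.04133427553945569 60.604798793792725
down True [0.5889 0.038  0.0311] [-0.23940239  0.92209394  4.43308137]
28.7083
```

View pics/j1.png

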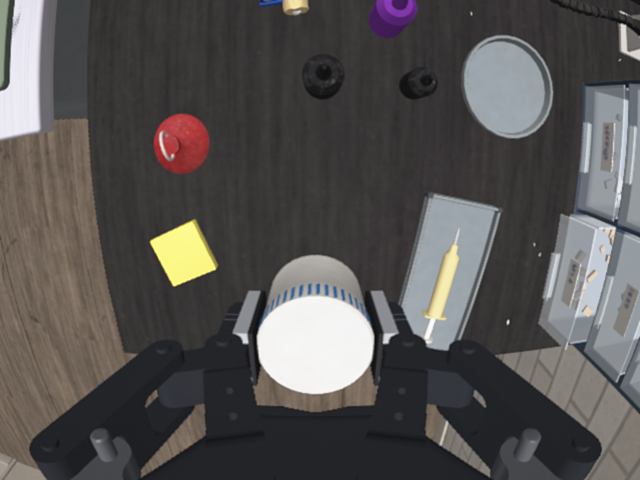

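The jar is held upright, centred between the pads at (315,330). Contact came at the expected height. Now the bottle.

Run:
```python
from h import *
pick(.451,-.135,.034,0,.052,.020,hover=.15)
place(.589,.101,.037,0,.046,vel=.2,lift=.17)
bot.move_pose([.45,.12,.24],down(0))
c=imaging.capture("wrist"); save(c,"pics/g1.png")
for n,z in dict(reel_mid=.015,jar_mid=.0255,glue_mid=.042,bottle_tray=.0,reel_dish=0).items():
    print(n,[(d["score"],onz(c,d["at"],z,True).round(4)) for d in spotter.pinpoint(n,"wrist")])
```

```text
gripped False [ 0.4515 -0.1352  0.0348] 0.030642704490553632 59.081817269325256 31.25
lifted 0.030987649899830834 59.216936230659485
down True [0.5888 0.101  0.0379] [-0.67211311  0.19471431  4.54777889]
37.95
reel_mid [(0.88, array([0.6009, 0.2063, 0.015 ])), (0.82, array([0.4312, 0.1575, 0.015 ])), (0.79, array([0.5194, 0.1933, 0.015 ]))]
jar_mid [(0.56, array([0.5879, 0.0373, 0.0255]))]
glue_mid [(0.95, array([0.588 , 0.1005, 0.042 ])), (0.74, array([ 0.5071, -0.0724,  0.042 ])), (0.47, array([ 0.5298, -0.1259,  0.042 ]))]
bottle_tray [(0.86, array([0.5957, 0.0671, 0.    ]))]
reel_dish []
```

View pics/g1.png

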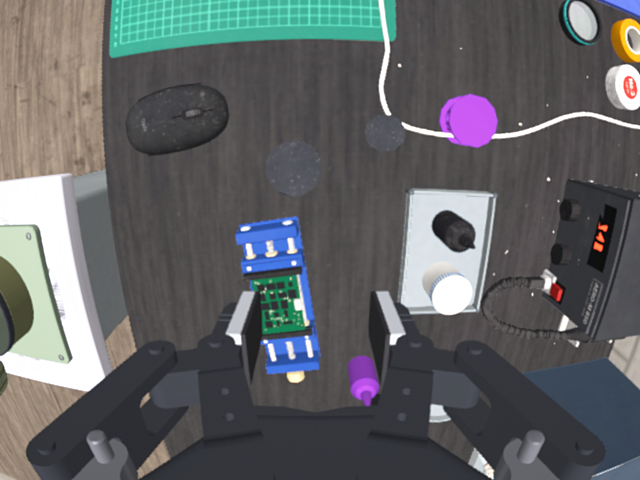

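The jar (450,290) and bottle (455,230) stand upright side by side in the wide tray. The large reel is at (293,167). Now the reel, with the fingers closing along y at the dish to stay clear of the cabinet.

Run:
```python
from h import *
pick(.4315,.157,.0195,0,.068,.035)
c=imaging.capture("wrist"); save(c,"pics/r1.png")
place(.622,-.128,.0225,np.pi/2,.057,vel=.2,lift=.2)
bot.move_pose([.42,-.10,.27],down(np.pi/2))
c=imaging.capture("wrist"); save(c,"pics/r2.png")
for n,z in dict(reel_mid=.018,reel_dish=0,syringe_mid=.011,lifter=0,notes=0,pointer=0).items():
    print(n,[(d["score"],onz(c,d["at"],z,True).round(4)) for d in spotter.pinpoint(n,"wrist")])
```

```text
gripped False [0.432  0.1572 0.0207] 0.050664897957489116 61.61155343055725 41.1917
lifted 0.05038079487688066 62.3420512676239
down True [ 0.6219 -0.128   0.0237] [-0.54419141 -0.15456081  3.87158287]
48.8917
reel_mid [(0.75, array([0.5929, 0.2073, 0.018 ])), (0.73, array([ 0.6225, -0.1282,  0.018 ])), (0.58, array([0.5155, 0.1909, 0.018 ]))]
reel_dish []
syringe_mid [(0.74, array([ 0.5683, -0.3289,  0.011 ]))]
lifter [(0.66, array([ 0.325 , -0.1839,  0.    ]))]
notes [(0.93, array([ 0.3181, -0.295 ,  0.    ]))]
pointer [(0.79, array([0.3133, 0.2162, 0.    ]))]
```

View pics/r2.png

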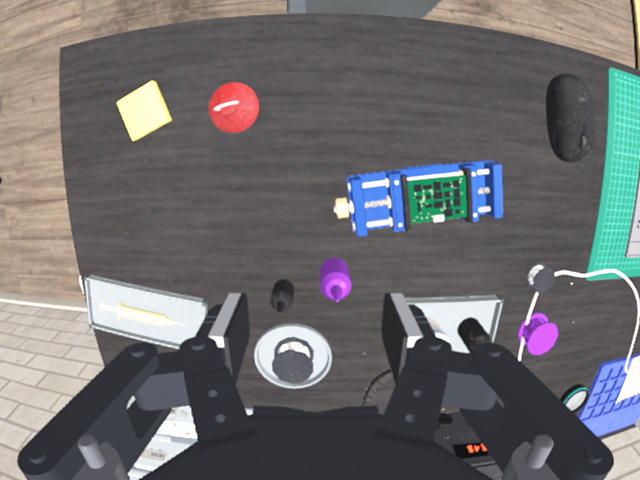

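The reel sits flat and centred in the dish (293,360), the syringe is in its tray (145,315), and the jar and bottle are in the wide tray near (465,330). The mouse, suction cup and note pad haven't moved, so I'm handing the job in.

```bash
python3 -c "
from h import *
print(bot.finish_job())"
```

```text
the job is handed in; nothing more can be done
None
```

The job is handed in at about 50 s on the robot's clock: the syringe, jar, bottle and reel are each in their tray as asked, and the mouse, suction cup and note pad were not touched (no verdict was returned).

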